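Load a drive cartridge into the records office's backup dock

ROBOT

A 6-joint arm with a two-finger parallel gripper is mounted at the origin on the work surface. World frame = base frame: x ahead of the robot, y to its left, z up, the work surface at z = 0. Lengths are in mm, angles in degrees, forces in N, time in s.
With the tool pointing down it reaches from about 350 to 850 mm from the base axis. Payload 8.1 kg.
Tool frame: the origin (TCP) lies midway between the tips of the shut fingers; the grasp point (between the pads) lies 19 mm behind it (hold_point_z is the distance from the TCP to the grasp point, in mm); z points along the fingers, y is the direction in which the jaws open and shut (so a half turn about z gives the same grasp; the last joint's range is limited). The gripper opens to 85 mm and grips with 20 to 120 N. Pads are 22 mm wide; open, the fingers measure 114 mm over their backs; the gripper's body (76 mm by 85 mm) begins 54 mm behind the grasp point. The pads swing forward as they close: fully open they stand 13 mm farther back than shut.
Start: joints at [-72.731, 7.471, 85.268, -0, 87.261, -4.893], TCP at [226.356, -555.669, 231.292] pointing down, gripper open.
Joint ranges: [-169.43, 169.43], [-51.17, 129.36], [1.28, 143.12], [-76.62, 256.62], [0, 156.53], [-152.29, 152.29]. Speed limits (degrees/s): [136.94, 136.94, 159.86, 180, 180, 180].

INTERFACE

Orientations are given as [roll, pitch, yaw] about the fixed x, y, z axes, in that order (R = Rz(yaw) Ry(pitch) Rx(roll)).
In Python, from bench import sense, snapshot, camera_params, hand_in, hold_point_z gives the robot as it stands.
- The arm moves only by the tool servo_tool, never from a script. Its argument "motion" is a list of rows, each a list of 7 numbers: the finger opening in mm, from 0 to 85.4, then the shift along the tool's x, y, z in mm, then the turn, a rotation vector about the tool's x, y, z in rad. A call has 1 to 10 rows; each row shifts and turns the pose as measured when the row begins, along the tool's axes as they then stand; what a row does not reach is not made up. A row lasts 1/10 s, in which the tool goes at most 50 mm and 8.59 degrees, less where a joint would pass 70% of its speed; a pose out of reach is approached as far as the arm can. A call with a gripper value outside its range is refused whole. The fingers move at their own pace and stop on an object; "force" is the grip in N (left out, the last holds). Time passes only in rows, so rows that do not move let the fingers close. It gives the time, the measured TCP pose, the force and the opening at its end, in the units of the state.
- sense(): the state, without advancing time (a new reading comes with each control period).
- snapshot(name): name is "scene" or "top" or "wrist"; returns the picture (420x560x3 uint8, blue, green, red); there is no depth.
- camera_params(name): a dict with "fx", "fy", "cx", "cy" (pixels), "D" ([k1, k2, p1, p2, k3] as OpenCV has them; the pictures are not rectified), "R" (3x3) and "t" (3): a world point X has camera coordinates R X + t; the wrist camera has in their place "tool_from_camera" (4x4, takes a point from camera to tool coordinates, whose origin is the TCP and whose axes are the flange's). Camera axes: x right, y down, z forward; pixel columns grow to the right and rows downward; lengths in mm; the calibration is good to about 2 mm. A picture is of the moment at which its call begins: read the wrist's pose just before it. camera_params takes no time and is no camera call.
- hand_in(): hands the job in, once; it reports no verdict.
The state is a dict: "time": time; "joint_pos": joint angles; "qd": joint speeds; "joint_efforts": joint torques, N m; "tool_pos": TCP position; "tcp_rot": TCP orientation; "ft_force": force on the tool from outside, world axes, zero at the start; "wrist_torque": the same for the moment, N m; "finger_gap": finger opening in mm.
Only numpy, scipy, OpenCV 4.12 (cv2) and the standard library are available. Lean on these libraries where they do the work, as an engineer would, in place of code of your own. Each camera call takes 0.05 s, during which the arm holds its last target. There are 200 camera calls.

TASK

Load the long drive cartridge from the desk stand into the backup dock: tilted toe-down, tuck its toe under the steel keeper at one end of the slot, then straighten it down until it is fully home. Then slide the dock's latch all the way across, over the cartridge's shoulder. Leave the short cartridge in the stand and do not disturb the other things on the desk.

Things in the scene. Friction and masses are not known exactly. Their poses are not given: they have to be found in the camera images.
- dock: Backup dock, grey block fixed to the desk. Origin: on the desk (z 0) under the slot's centre; z up; x along the slot from keeper end to latch end, roughly towards the robot (within 0.35 rad). Housing x -90..80, y -40..85 mm, 50 mm high (36 mm where x < -62). Home, the long cartridge stands level in the slot, its underside at dock z 15, its centre point at x 0, y 0, z 57.5 mm.
- slot (a point): Centre of the slot's floor, at dock z 15 mm; dock's axes. Slot: y -8.5..8.5 (17 mm wide), from end wall x -74 to end wall x 62 mm, open at the top save under the keeper. Mouth chamfered at 45 degrees on both sides and at the +x end, starting at dock z 44, 6 mm wide at z 50. The cartridge has 2 mm play at each end, 1.5 mm each side.
- keeper (a point): Middle of the keeper's inner lower edge: a steel plate, dock x -90..-62, y -30..30, z 31..37 mm, which covers the slot's -x end. A cartridge lowered level cannot enter (too long for the open part): lower it with its toe (-x) end down by 15 to 25 degrees, move the toe in -x under this edge, then level it about the toe. Dock's axes.
- cart_long_center (a point): Long cartridge: dark grey upright plate 14 mm thick (y), loose, ~0.2 kg. Point: mid-thickness, 42.5 mm above its underside; x from toe to shoulder, z up. From it, in mm: main plate x -58..44, z +-42.5; toe x -72..-58, z -42.5..-30.5; shoulder x 44..60, z -42.5..-9.5. Starts upright in either well of the stand, toe away from the robot. Grasp across the thickness near the top.
- cart_long_toe (a point): The lower tip of the long cartridge's toe: 72 mm in -x and 42.5 mm below its centre point. Same axes.
- cart_short_center (a point): The short cartridge, standing in the other well: a plain rectangular plate 100 (x) by 14 (y) by 70 mm (z), without toe or shoulder; this point is its centre. It must stay.
- stand: Tan steel desk stand, fixed. Origin: centre of its underside, on the desk; z up; 160 (x) by 110 (y) by 28 mm high. Two wells along x at y = +37.5 and y = -37.5 mm, each 146 by 18 mm, with the floor at z = 8 mm.
- latch (a joint): Dock's sliding latch, m: 0 open, 0.030 fully across; starts at 0 to 0.006. Moves to dock -y, resists with about 1.5 N, stays where left. Steel bar at dock x 49..59, underside at z 51 mm; its end at dock y 18 when 0, y -12 when 0.030. It passes over the cartridge's shoulder (top at z 48) only if the cartridge is home.
- latch_knob (a point): Centre of the latch's upright black knob, 14 (x) by 12 (y) by 24 mm (z), at dock x 54, y 64 minus the latch value, z 69 mm; dock's axes. Push it from its +y side or pinch it across x.
- stapler: Stapler, about 130 by 32 by 50 mm high, loose, origin centre of its underside, its length along x. It stands between the dock and the stand; leave it.
- bell: Desk bell, 80 mm across and 50 mm high, loose, origin centre of its underside; leave it.
- mug: White mug, 80 mm across and 95 mm high, loose, origin centre of its underside; leave it.
- pen_cup: Black pen cup, 72 mm across and 100 mm high, loose, origin centre of its underside; leave it.
- tape_dispenser: Black tape dispenser, 140 by 50 by 77 mm high, loose, origin centre of its underside; leave it.
- calculator: Grey desk calculator, 150 by 90 by 17 mm high, loose, origin centre of its underside; leave it.
- hole_punch: Black and steel hole punch, 100 by 110 by 65 mm high, loose, origin centre of its underside; leave it.
There are look-alikes about, which are no part of the job. Leave any turquoise look-alike of the dock alone. Leave any pink look-alike of the part that bears cart_long_center alone.

How it is judged (in metres and radians):
On the way, in this order (a step that is already met when the one before it is completed fails the run):
1. the long cartridge, tilted, has its toe tucked under the keeper (x of cart_long_toe in the frame of dock below -0.0635 m and z of cart_long_toe in the frame of dock below 0.03 m and y of cart_long_toe in the frame of dock between -0.0085 and 0.0085 m and angle between the x axis of cart_long_center and the x axis of dock, either way round above 0.08 rad), for 0.05 s.
2. the long cartridge is straightened and fully home while the latch is still open (z of cart_long_center in the frame of dock between 0.0545 and 0.06 m and x of cart_long_center in the frame of dock between -0.0045 and 0.0045 m and y of cart_long_center in the frame of dock between -0.004 and 0.004 m and angle between the x axis of cart_long_center and the x axis of dock, either way round below 0.05 rad and angle between cart_long_center's own z axis and vertical below 0.12 rad and value of joint latch below 0.012 m), for 0.2 s.
At the end, for the whole second after the job is handed in: The long cartridge rests in the dock's slot, fully home (2.5 mm in height, 4.5 mm along, 4 mm across; level within 0.05 rad, upright within 0.12 rad), at rest, the latch at least 26 mm across, and the short cartridge within 20 mm of where it was (z of cart_long_center in the frame of dock between 0.0545 and 0.06 m and x of cart_long_center in the frame of dock between -0.0045 and 0.0045 m and y of cart_long_center in the frame of dock between -0.004 and 0.004 m and angle between the x axis of cart_long_center and the x axis of dock, either way round below 0.05 rad and angle between cart_long_center's own z axis and vertical below 0.12 rad and value of joint latch above 0.026 m and linear speed of cart_long below 0.01 m/s and distance of cart_short_center from where it was at the start of the episode below 0.02 m); the robot touches nothing.
It fails at once if the short cartridge is taken out or knocked about (distance of cart_short_center from where it was at the start of the episode above 0.02 m).
It fails at once if another thing on the desk (stapler, bell, mug, pen cup, tape dispenser, calculator or hole punch) is knocked aside or over (distance of any of stapler, bell, mug, pen_cup, tape_dispenser, calculator, hole_punch from where it was at the start of the episode above 0.03 m).
It fails at once if the mug or the pen cup is tipped (angle between any of mug, pen_cup's own z axis and vertical above 0.4 rad).
It also fails if it takes over 58 s, if anything falls off the work surface, if the arm or the gripper's body presses on something with over 40 N, if the wrist force passes 120 N, or if a joint passes its speed limit or range.

## Working session

There is one attempt and no reset: what is moved stays moved. The work goes in short steps, Python scripts to look and compute and a tool call to move; the robot and the scene stay as the last step left them, time stands still between calls to the robot, and variables do not carry over. Pictures are saved under pics/ and viewed, about 8 in all and at most 12, crops included, and the job is handed in when it is done.

Besides the shell and the picture viewer there is one more tool, called as a command line: name --pt "numbers of a row" for each row, then --argument value for the rest. servo_tool: Moves the arm, as the interface text tells. Its arguments: {"type":"object","properties":{"motion":{"type":"array"},"force":{"type":"number"}},"required":["motion"]}

```bash
ls; mkdir -p pics
cat > h.py <<'E'
import numpy as np, cv2
from bench import sense, snapshot, camera_params, hand_in, hold_point_z
from scipy.spatial.transform import Rotation as Ro
def snap(name,fn):
    s=sense(); im=snapshot(name); cv2.imwrite('pics/'+fn,im); return im,s
def cam(name,s=None):
    p=camera_params(name); K=np.array([[p['fx'],0,p['cx']],[0,p['fy'],p['cy']],[0,0,1.]])
    D=np.array(p['D'],float)
    if 'R' in p: R=np.array(p['R']);t=np.array(p['t'])
    else:
        T=np.array(p['tool_from_camera']); Rt=Ro.from_euler('xyz',s['tcp_rot'],degrees=True).as_matrix()
        Rc=Rt@T[:3,:3]; c=Rt@T[:3,3]+np.array(s['tool_pos']); R=Rc.T; t=-R@c
    return K,D,R,t
def ray(C,uv):
    K,D,R,t=C; u=cv2.undistortPoints(np.array(uv,float).reshape(-1,1,2),K,D).reshape(-1,2)
    d=np.c_[u,np.ones(len(u))]@R; return -R.T@t,d
def onz(C,uv,z):
    c,d=ray(C,uv); return c+d*((z-c[2])/d[:,2])[:,None]
def proj(C,X):
    K,D,R,t=C; return cv2.projectPoints(np.array(X,float).reshape(-1,3),cv2.Rodrigues(R)[0],t,K,D)[0].reshape(-1,2)
E
python3 - <<'E'
from h import *
print(sense(),hold_point_z)
for n in ('scene','top'):
    im,s=snap(n,n+'0.png'); C=cam(n); print(n,-C[2].T@C[3],C[0][0,0])
p=camera_params('wrist');print(p)
E
```

```text
pics
{'time': 0.0, 'joint_pos': array([-7.27316596e+01,  7.51618238e+00,  8.53301361e+01,  5.07201927e-04,
        8.72623571e+01, -4.89470913e+00]), 'qd': array([-0.0011882 , -0.0149312 , -0.0845613 ,  0.06976817,  0.17468219,
       -0.01345174]), 'joint_efforts': array([-1.41755936e-03, -5.69393528e+01, -5.00554347e+01, -2.27512505e-04,
        1.48650329e-02,  3.48038918e-05]), 'tool_pos': array([ 226.18638642, -555.12657191,  230.2250336 ]), 'tcp_rot': array([-1.79891764e+02, -9.77746213e-03,  2.21630156e+01]), 'ft_force': array([-0.0722498 , -0.74590176, -0.65857444]), 'wrist_torque': array([-0.00497077,  0.00136589, -0.00142305]), 'finger_gap': 85.34717390311131} 18.700000000000003
scene [1313.85883336  596.81442989  775.28116037] 452.0858679671607
top [ 394.51628882 -107.15111188 1419.17766811] 507.89129032682087
{'fx': 353.4621328565253, 'fy': 353.4621328565253, 'cx': 270.581161454116, 'cy': 207.51150980117583, 'D': array([-0.02751468,  0.        ,  0.        ,  0.        ,  0.        ]), 'tool_from_camera': array([[-3.16816657e-04, -9.44259130e-01, -3.29202971e-01,
         8.63736149e+01],
       [ 9.99999109e-01,  1.27766377e-04, -1.32884871e-03,
         2.23939479e-01],
       [ 1.29683860e-03, -3.29203098e-01,  9.44258248e-01,
        -1.43021645e+02],
       [ 0.00000000e+00,  0.00000000e+00,  0.00000000e+00,
         1.00000000e+00]])}
```

View pics/top0.png

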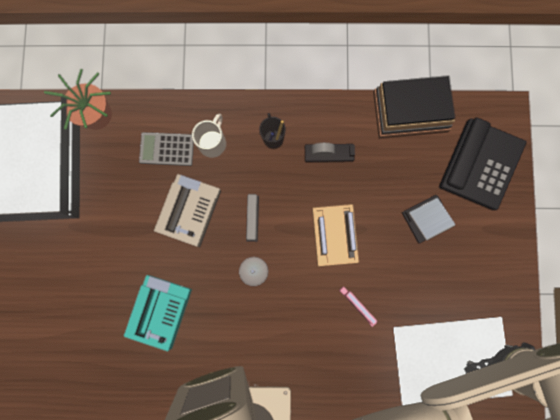

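View pics/scene0.png

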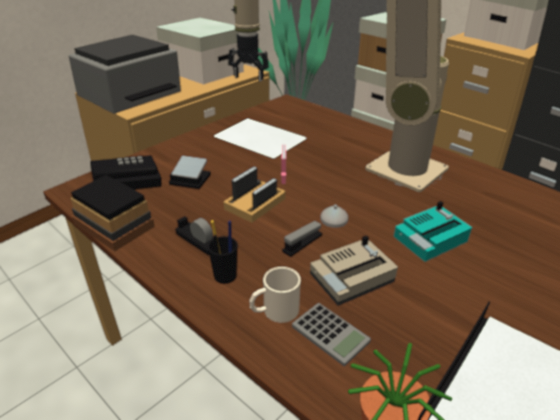

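The top picture shows the beige/grey dock at (187,210), a turquoise look-alike at (157,313), the stand with two dark plates at (323,236) and (350,233), the stapler at (252,217), and a pink look-alike lying at (358,307). The scene picture shows the same dock at (353,268) and the stand at (255,192). I need to know which plate in the stand is the long one, so I'll crop both.

Run:
```python
from h import *
C=cam('top'); 
for n,uv,z in [('dock',(187,210),50),('stand',(335,235),28),('plateL',(323,236),85),('plateR',(350,233),85),('stapler',(252,217),50),('bell',(253,271),50),('mug',(208,135),95),('pen',(271,131),80)]:
    print(n,onz(C,[uv],z).round(0))
im=cv2.imread('pics/top0.png');sc=cv2.imread('pics/scene0.png')
a=cv2.resize(im[165:255,145:230],(425,450),interpolation=cv2.INTER_CUBIC)
b=cv2.resize(im[195:275,305:365],(337,450),interpolation=cv2.INTER_CUBIC)
o=cv2.resize(sc[160:220,215:295],None,fx=2,fy=2)
cv2.imwrite('pics/crop0.png',np.hstack([a,b]))
```

```text
dock [[580. 175.  50.]]
stand [[ 517. -230.   28.]]
plateL [[ 509. -193.   85.]]
plateR [[ 517. -264.   85.]]
stapler [[562.  -3.  50.]]
bell [[416.  -8.  50.]]
mug [[778. 116.  95.]]
pen [[794. -53.  80.]]
```

View pics/crop0.png

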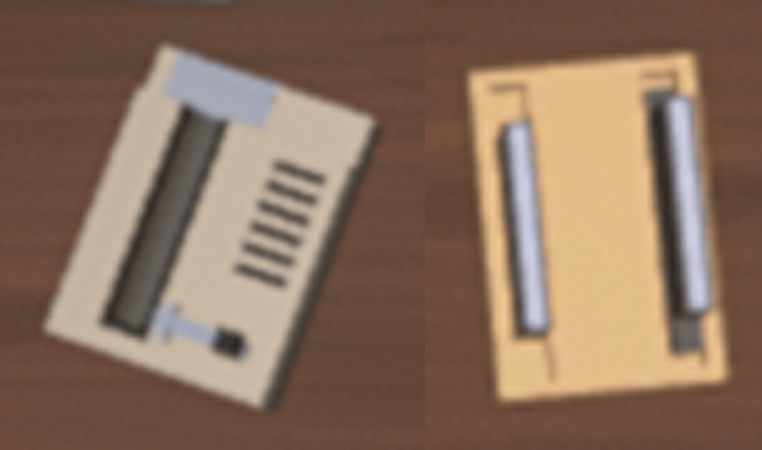

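In the stand, the right plate (~(347,230) in top) is the long cartridge: the crop shows the lower toe stub at its top end, away from the robot, and the shoulder at its bottom end. The left plate (323,236) is plain and short. The pink part at (358,307) and the turquoise dock at (157,313) are the look-alikes. The target dock is the beige one, with its keeper at the far end and the latch knob near the robot.

I'll move above the long cartridge for a close look.

servo_tool --pt "85 42 -17 0 0 0 0" --pt "85 42 -17 0 0 0 0" --pt "85 42 -17 0 0 0 0" --pt "85 42 -17 0 0 0 0" --pt "85 42 -17 0 0 0 0" --pt "85 42 -17 0 0 0 0" --pt "85 42 -17 0 0 0 0" --pt "85 42 -17 0 0 0 0" --pt "85 42 -17 0 0 0 0" --pt "85 0 0 0 0 0 0.148"

```text
time: 1.1
tool_pos: [526.2, -259.2, 224.7]
tcp_rot: [-179.5, 0.2, 13.3]
ft_force: [-0.6, -0.6, 0.3]
finger_gap: 85.1
```

servo_tool --pt "85 0 0 0 0 0 0.148" --pt "85 0 0 0 0 0 0"

```text
time: 1.3
tool_pos: [527.1, -256.6, 223.3]
tcp_rot: [-179.4, 0.4, 4.6]
ft_force: [-0.2, -0.4, -0.3]
finger_gap: 85.2
```

Run:
```python
from h import *
im,s=snap('wrist','w1.png'); print(s['time'],s['tool_pos'],s['tcp_rot'],s['joint_pos'])
```

```text
1.3 [ 527.06895625 -256.61239734  223.31961364] [-179.43816594    0.39897976    4.56824169] [-31.11023188   6.17323563  87.50405562   0.22399849  86.97450163
  54.31038755]
```

View pics/w1.png

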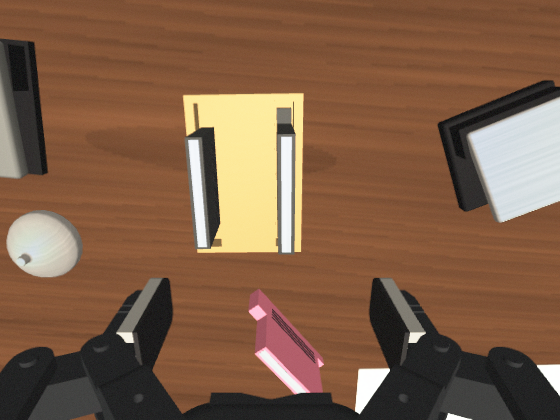

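The wrist view shows the long plate's white top edge at columns 279–294, rows 135–252, with the toe stub at (284,115). The short plate is at (200,190), the bell is on the left and the pink part is below. Now I'll measure both top edges.

```bash
cat >> h.py <<'E'
def rect(mask,C,z,area=150,box=None):
    out=[]
    if box is not None:
        m=np.zeros_like(mask); a,b,c,d=box; m[b:d,a:c]=mask[b:d,a:c]; mask=m
    for c in cv2.findContours(mask,cv2.RETR_EXTERNAL,cv2.CHAIN_APPROX_NONE)[0]:
        if cv2.contourArea(c)<area: continue
        P=onz(C,c.reshape(-1,2),z)[:,:2]; r=cv2.minAreaRect(P.astype(np.float32))
        q=cv2.boxPoints(r); e=q[1]-q[0]; f=q[2]-q[1]; e=e if np.hypot(*e)>np.hypot(*f) else f
        out.append((np.round(r[0],1),np.round(r[1],1),round(np.degrees(np.arctan2(e[1],e[0]))%180,1),cv2.boundingRect(c)))
    return out
E
python3 - <<'E'
from h import *
im=cv2.imread('pics/w1.png'); s=sense(); C=cam('wrist',s)
hsv=cv2.cvtColor(im,cv2.COLOR_BGR2HSV)
m=cv2.inRange(hsv,(0,0,150),(180,70,255))
print('long',rect(m,C,93,150,(265,90,310,260))); print('short',rect(m,C,78,150,(180,90,230,260)))
y=cv2.inRange(hsv,(15,80,150),(35,255,255)); print('stand',rect(cv2.morphologyEx(y,cv2.MORPH_CLOSE,np.ones((25,25))),C,28,3000))
E
```

```text
long [(array([ 526.6, -267.7]), array([98.6,  8.4]), np.float32(5.4), (281, 136, 11, 117))]
short [(array([ 517. , -192.9]), array([96. ,  8.9]), np.float32(5.5), (188, 139, 19, 108))]
stand [(array([ 521.7, -230.1]), array([161.1, 110.9]), np.float32(5.6), (183, 93, 121, 160))]
```

servo_tool --pt "60 -1.4 11 40 -0.01 0.007 -0.016" --pt "60 0 0 45 0 0 0" --pt "60 0 0 40 0 0 0" --pt "60 0 0 18 0 0 0" --pt "60 0 0 12 0 0 0" --force 60

```text
time: 1.85
tool_pos: [527.1, -272.0, 66.9]
tcp_rot: [179.7, -0.3, 7.0]
ft_force: [0.7, -0.8, -0.3]
finger_gap: 59.8
```

servo_tool --pt "60 -1 -4.3 6 0 0 0.022" --pt "60 0 0 0 0 0 0" --pt "60 0 0 0 0 0 0"

```text
time: 2.15
tool_pos: [524.2, -267.8, 59.6]
tcp_rot: [179.8, -0.2, 5.8]
ft_force: [0.2, -0.3, 0.6]
finger_gap: 60.0
```

servo_tool --pt "0 0 0 0 0 0 0" --pt "0 0 0 0 0 0 0" --pt "0 0 0 0 0 0 0" --pt "0 0 0 0 0 0 0" --pt "0 0 0 0 0 0 0" --pt "0 0 0 0 0 0 0" --force 80

```text
time: 2.75
tool_pos: [526.8, -269.2, 64.0]
tcp_rot: [179.5, -0.5, 5.9]
ft_force: [0.0, 0.7, -2.0]
finger_gap: 13.1
```

servo_tool --pt "0 0 0 -10 0 0 0" --pt "0 0 0 -30 0 0 0" --pt "0 0 0 -40 0 0 0" --pt "0 0 0 -30 0 0 0" --pt "0 0 0 0 0 0 0" --pt "0 0 0 0 0 0 0"

```text
time: 3.35
tool_pos: [524.0, -267.4, 177.9]
tcp_rot: [179.7, -0.3, 5.9]
ft_force: [-0.1, -0.1, -3.5]
finger_gap: 12.9
```

Run:
```python
from h import *
for i in range(3):
    s=sense(); print(s['time'],s['tool_pos'].round(1),s['tcp_rot'].round(2),s['ft_force'].round(1),s['finger_gap'])
    im,s=snap('wrist',f'w2_{i}.png')
```

```text
3.35 [ 524.  -267.4  177.9] [179.66  -0.34   5.93] [-0.1 -0.1 -3.5] 12.911644902702797
3.4 [ 524.2 -267.6  178. ] [179.64  -0.37   5.93] [ 0.1  0.1 -1.4] 12.859888807143143
3.45 [ 523.8 -267.3  177.1] [179.69  -0.3    5.93] [ 0.9 -0.  -2.5] 12.589021749667209
```

View pics/w2_2.png

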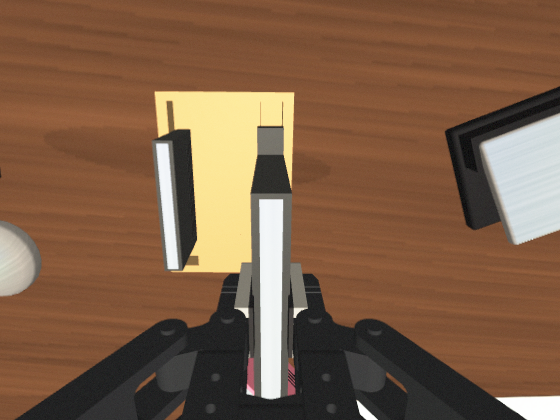

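The cartridge is held centred and upright. Its white label runs from row 199 to row 398 at column 271, with the toe at rows 127–155 ahead of it. I'll compute the cartridge pose in the tool frame, along with the dock pose from the top picture.

Run:
```python
from h import *
from scipy.optimize import least_squares
g=np.mean([cv2.cvtColor(cv2.imread(f'pics/w2_{i}.png'),cv2.COLOR_BGR2GRAY) for i in range(3)],0)
p=g[:,266:277].mean(1); d=np.diff(p); print([(i,round(d[i])) for i in range(100,415) if abs(d[i])>6])
r=g[290,:]; print('row290',[(i,round(x)) for i,x in enumerate(np.diff(r)) if 240<i<305 and abs(x)>8])
p2=g[:,255:258].mean(1); d=np.diff(p2); print([(i,round(d[i])) for i in range(100,415) if abs(d[i])>5])
# dock from top
im=cv2.imread('pics/top0.png'); C=cam('top'); hsv=cv2.cvtColor(im,cv2.COLOR_BGR2HSV)
print('dockpix',hsv[190,215],hsv[235,165],hsv[185,190])
m=cv2.inRange(hsv,(5,20,130),(30,90,255)); 
b=np.zeros_like(m); b[165:260,145:230]=m[165:260,145:230]; b=cv2.morphologyEx(b,cv2.MORPH_CLOSE,np.ones((15,15)))
print('housing',rect(b,C,50,1000))
k=cv2.inRange(hsv,(0,0,0),(180,255,60)); print('dark',rect(k,C,50,20,(150,170,222,250)))
```

```text
[(124, -26), (125, -115), (126, -44), (127, 66), (153, -16), (154, -48), (192, 31), (193, 32), (198, 94), (199, 41), (397, -49), (398, -123), (399, -34)]
row290 [(249, -74), (250, -23), (251, 50), (252, 20), (259, 117), (260, 26), (281, -126), (282, -22), (289, -62), (291, 93), (304, -79)]
[(125, -27), (126, -8), (142, 7), (154, -9), (155, -9), (156, -14), (158, -33), (160, -12), (161, -15), (163, -17), (164, -17), (166, -12), (167, -5), (192, 32), (193, 31), (394, -11), (395, -29), (396, -19)]
dockpix [ 18  47 201] [ 13  72 134] [113  22 183]
housing [(array([582.4, 177.5]), array([130. , 171.6]), np.float32(160.7), (154, 174, 66, 73))]
dark []
```

Run:
```python
from h import *
from scipy.optimize import least_squares
p=camera_params('wrist'); K=cam('wrist',sense())[0]; D=np.array(p['D'],float); T=np.linalg.inv(np.array(p['tool_from_camera']))
def row(a,h,th,X,Z,y=0):
    c,s=np.cos(th),np.sin(th); x,z=X*c+Z*s,-X*s+Z*c
    P=np.array([a-x,y,h-z,1]); return proj((K,D,T[:3,:3],T[:3,3]),P[:3])[0]
obs=[(-72,-30.5,125.5),(-58,-30.5,154),(-58,42.5,192.7),(-56.5,42.5,198.7),(42.5,42.5,398.3)]
f=lambda q:[row(*q,X,Z)[1]-r for X,Z,r in obs]
for n in (3,4,5):
    q=least_squares(lambda q:f(q)[:n],[-5,10,0]); print(n,q.x.round(3),np.round(f(q.x),1))
    print(row(*q.x,-10,42.5,7),row(*q.x,-10,42.5,-7))
```

```text
3 [-3.867  1.091 -0.025] [-0.   0.   0.  -1.3 39.4]
[291.68376516 326.2123426 ] [251.34384494 326.19477184]
4 [-3.497 -1.126 -0.027] [-0.2  0.2  0.6 -0.6 44.1]
[292.06278032 329.24758039] [250.98324927 329.22934175]
5 [-8.138 23.547  0.024] [ 1.4 -1.6  1.  -1.   0.1]
[288.4494059  304.59831282] [254.42008745 304.58554251]
```

servo_tool --pt "0 6.5 -25 -2 0 0 0" --pt "0 6.5 -43.5 -2 0 0 0" --pt "0 6.5 -43.5 -2 0 0 0" --pt "0 6.5 -43.5 -2 0 0 0" --pt "0 6.5 -43.5 -2 0 0 0" --pt "0 6.5 -43.5 -2 0 0 0" --pt "0 6.5 -43.5 -2 0 0 0" --pt "0 6.5 -43.5 -2 0 0 0" --pt "0 0 -20 0 0 0 0.1" --pt "0 0 0 0 0 0 0.147"

```text
time: 4.5
tool_pos: [529.2, 99.7, 172.4]
tcp_rot: [179.9, 1.4, -8.8]
ft_force: [0.5, -0.8, -2.2]
finger_gap: 12.7
```

servo_tool --pt "0 0 0 0 0 0 0.12" --pt "0 0 0 0 0 0 0.07" --pt "0 0 0 0 0 0 0" --pt "0 0 0 0 0 0 0" --pt "0 0 0 0 0 0 0"

```text
time: 5.0
tool_pos: [524.2, 101.4, 164.0]
tcp_rot: [179.3, 2.1, -19.9]
ft_force: [-0.2, -0.4, -2.4]
finger_gap: 12.5
```

Run:
```python
from h import *
for i in range(3):
    im,s=snap('wrist',f'w3_{i}.png'); print(s['time'],s['tool_pos'].round(1),s['tcp_rot'].round(2))
s=sense(); np.save('s3.npy',np.r_[s['tool_pos'],s['tcp_rot']])
```

```text
5.0 [524.2 101.4 164. ] [179.26   2.05 -19.91]
5.05 [524.1 101.3 164. ] [179.26   2.06 -19.92]
5.1 [524.4 101.3 164.3] [179.27   2.03 -19.95]
```

View pics/w3_2.png

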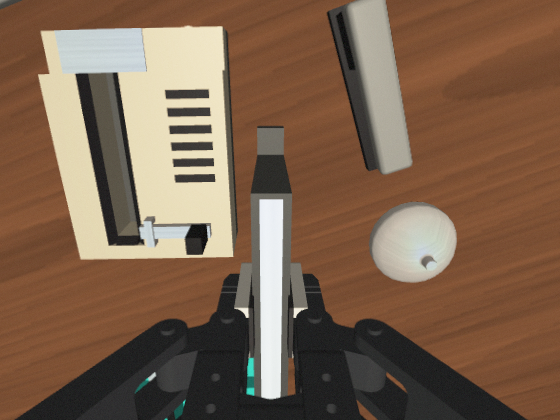

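The dock is on the left: keeper plate at (56–146, 29–73), slot from (100,75) to (125,243), latch bar end at (146,232), knob at (197,240). Next I'll zoom in on the dock to pick accurate corners.

Run:
```python
import cv2,numpy as np
g=np.mean([cv2.imread(f'pics/w3_{i}.png') for i in range(3)],0).astype(np.uint8)
cv2.imwrite('pics/w3.png',g)
c=cv2.resize(g[20:270,30:250],None,fx=2.4,fy=2.4,interpolation=cv2.INTER_LINEAR)
cv2.imwrite('pics/c3.png',c)
gg=cv2.cvtColor(g,cv2.COLOR_BGR2GRAY)
pts=np.array([[80,259],[233,257],[41,76],[62,73],[146,71],[143,29],[56,32]],np.float32).reshape(-1,1,2)
print(cv2.cornerSubPix(gg,pts.copy(),(5,5),(-1,-1),(3,50,.01)).reshape(-1,2).round(1))
```

```text
[[ 80.  259. ]
 [232.6 256.4]
 [ 37.2  73.7]
 [ 60.7  69.1]
 [146.6  71.1]
 [141.7  27.3]
 [ 56.   32. ]]
```

View pics/c3.png

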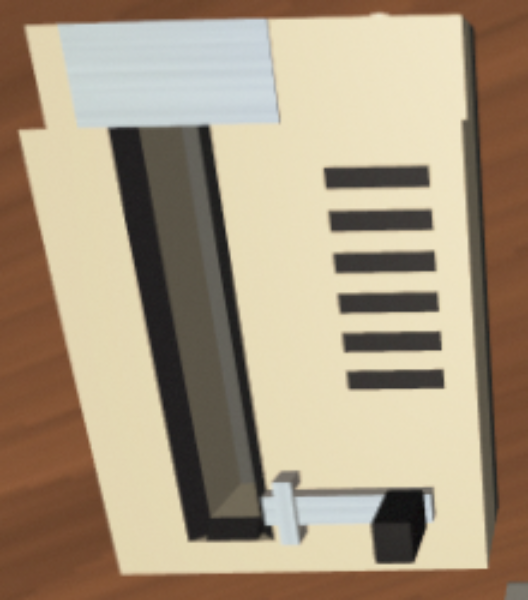

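Run:
```python
from h import *
from scipy.optimize import least_squares
v=np.load('s3.npy'); s=dict(tool_pos=v[:3],tcp_rot=v[3:]); C=cam('wrist',s)
uv=np.array([(121,574),(488,568),(20,130),(466,121),(58,26),(267,19),(25,26),(463,15),(190,541),(272,539)])/2.4+[29.7,19.7]
X=np.array([(80,-40,50),(80,85,50),(-62,-40,50),(-62,85,50),(-90,-30,37),(-90,30,37),(-90,-40,36),(-90,85,36),(68,-14.5,50),(68,14.5,50)],float)
W=np.array([onz(C,[u],z)[0] for u,z in zip(uv,X[:,2])])
def tr(q,X): c,s_=np.cos(q[2]),np.sin(q[2]); return np.c_[q[0]+c*X[:,0]-s_*X[:,1],q[1]+s_*X[:,0]+c*X[:,1]]
f=lambda q:(tr(q,X)-W[:,:2]).ravel()
r=least_squares(f,[585,200,2.8],loss='soft_l1'); q=r.x; print(q[:2].round(1),np.degrees(q[2]).round(2)); print(f(q).reshape(-1,2).round(1))
np.save('dock.npy',q)
# knob top centre px & cart fit with zero pitch
k=onz(C,[(400/2.4+29.7,507/2.4+19.7)],81)[0][:2]-q[:2]; c,s_=np.cos(q[2]),np.sin(q[2]); print('knob dock',c*k[0]+s_*k[1],-s_*k[0]+c*k[1])
```

```text
[591.1 201.3] 160.72
[[ 0.3 -0.4]
 [ 0.2  0.4]
 [-0.1 -0. ]
 [ 0.5  1.3]
 [ 0.  -0.4]
 [-0.2 -0. ]
 [-0.4 -0.4]
 [-0.2  0.6]
 [ 0.3  0.2]
 [-0.4 -0.9]]
knob dock 42.38331187359718 64.53027066196843
```

```bash
cat >> h.py <<'E'
TIP=np.array([66.9,.2,52.]); CEN=np.array([-5.1,.2,9.5])
def dockframe():
    q=np.load('dock.npy'); return Ro.from_euler('z',q[2]).as_matrix(), np.array([q[0],q[1],0])
def report(s=None):
    s=s or sense(); Rd,O=dockframe(); Rt=Ro.from_euler('xyz',s['tcp_rot'],degrees=True).as_matrix()
    f=lambda p:(Rd.T@(Rt@p+s['tool_pos']-O)).round(1)
    print('t',round(s['time'],2),'tip',f(TIP),'cen',f(CEN),'rot',s['tcp_rot'].round(1),'F',(Rd.T@s['ft_force']).round(1),'gap',round(s['finger_gap'],1))
def goto(tip,th,s=None):
    "step in the tool frame that brings the toe tip to dock coordinates tip with toe-down tilt th (deg)"
    s=s or sense(); Rd,O=dockframe(); Rt=Ro.from_euler('xyz',s['tcp_rot'],degrees=True).as_matrix()
    yaw=np.degrees(np.arctan2(Rd[1,0],Rd[0,0]))-180
    Rg=Ro.from_euler('xyz',[180,th-.3,yaw],degrees=True).as_matrix()
    p=O+Rd@np.array(tip,float)-Rg@TIP
    print('-> shift',(Rt.T@(p-s['tool_pos'])).round(1),'turn',Ro.from_matrix(Rt.T@Rg).as_rotvec().round(3))
E
python3 -c "
from h import *
report(); goto((-48,0,90),18); goto((-48,0,75),18)"
```

```text
t 5.15 tip [-35.2 117.9 110.4] cen [ 35.2 116.5 155.3] rot [179.3   2.  -20. ] F [ 1.6 -0.8 -1.2] gap 12.6
-> shift [  28.6 -116.9    2.3] turn [ 0.01  -0.274 -0.014]
-> shift [  29.1 -117.    17.3] turn [ 0.01  -0.274 -0.014]
```

servo_tool --pt "0 9.5 -30 0 0.01 0 -0.01" --pt "0 9.5 -40 0 0 0 0" --pt "0 9.5 -37 0 0 0 0" --pt "0 0 -8 0 0 -0.1 0" --pt "0 0 0 0 0 -0.1 0" --pt "0 0 0 0 0 -0.07 0" --pt "0 0 0 0 0 0 0" --pt "0 0 0 0 0 0 0"

```text
time: 5.95
tool_pos: [593.7, 203.7, 163.5]
tcp_rot: [-179.9, 17.7, -19.1]
ft_force: [-0.6, 0.1, -1.4]
finger_gap: 12.5
```

```bash
python3 -c "
from h import *
report(); goto((-48,0,75),18)"
```

```text
t 5.95 tip [-49.6  -3.2  93.6] cen [  6.1  -3.  156. ] rot [-179.9   17.7  -19.1] F [ 0.6  0.1 -1.4] gap 12.5
-> shift [ 4.1  3.  18.2] turn [-0.     0.     0.002]
```

Now to line up just above the mouth, then check by camera.

servo_tool --pt "0 2 1.5 9 0 0 0" --pt "0 2 1.5 9 0 0 0" --pt "0 0 0 0 0 0 0" --pt "0 0 0 0 0 0 0"

```text
time: 6.35
tool_pos: [590.0, 201.5, 144.5]
tcp_rot: [-179.9, 17.4, -19.1]
ft_force: [0.4, 0.2, -2.4]
finger_gap: 12.9
```

Run:
```python
from h import *
report(); goto((-50,0,55),18)
im,s=snap('wrist','w4.png')
C=cam('wrist',s); Rd,O=dockframe(); Rt=Ro.from_euler('xyz',s['tcp_rot'],degrees=True).as_matrix()
X=[O+Rd@np.array(p) for p in [(-62,-30,37.),(-62,30,37),(-90,-30,37),(-90,30,37),(80,-40,50),(80,85,50)]]
print('dock pred',proj(C,X).round(0).tolist())
# toe top front edge both sides
print('toe pred',proj(C,[Rt@(TIP+[0,y,-12])+s['tool_pos'] for y in(-7,7)]).round(1).tolist())
cv2.imwrite('pics/w4v.png',cv2.resize(im[0:300,100:450],None,fx=2,fy=2))
```

```text
t 6.35 tip [-47.2   0.1  74.8] cen [  8.8   0.4 137. ] rot [-179.9   17.4  -19.1] F [-0.3 -0.3 -2.4] gap 12.9
-> shift [ 8.9 -0.3 17.8] turn [-0.    -0.005  0.004]
dock pred [[223.0, 73.0], [322.0, 74.0], [219.0, 22.0], [327.0, 22.0], [222.0, 257.0], [376.0, 258.0]]
toe pred [[259.0, 123.9], [286.6, 123.9]]
```

View pics/w4v.png

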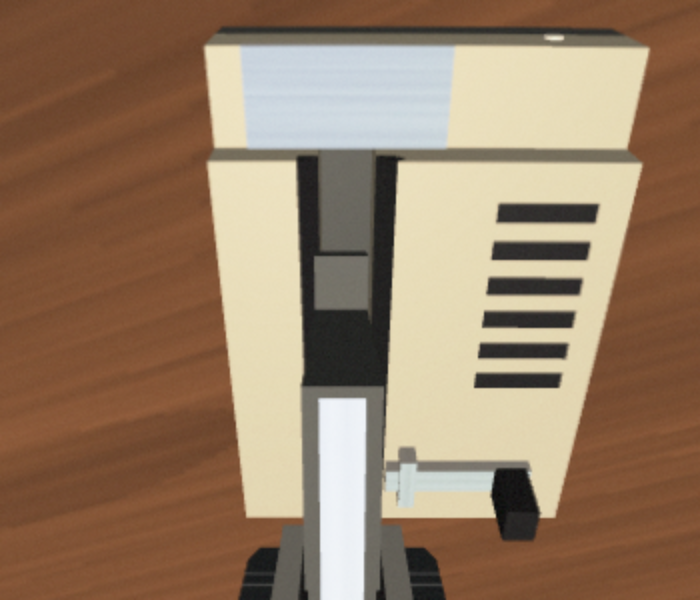

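The view shows the toe (columns 257–284) about 2 mm left of the slot's centreline (keeper centred at column 273.5). It is also about 1.5 mm short in x of what I predicted, so I'll correct the tool-frame model and continue.

```bash
sed -i 's/^TIP=.*/TIP=np.array([65.5,-1.8,52.]); CEN=np.array([-6.5,-1.8,9.5])/' h.py; python3 -c "
from h import *
report(); goto((-50,0,50),18); goto((-50,0,30),18)"
```

```text
t 6.4 tip [-45.7  -1.9  75.1] cen [ 10.2  -1.6 137.3] rot [-179.9   17.4  -19.1] F [ 0.1  0.5 -1.6] gap 12.9
-> shift [11.8  1.7 22.4] turn [-0.    -0.004  0.004]
-> shift [17.8  1.7 41.5] turn [-0.    -0.004  0.004]
```

servo_tool --pt "0 4 1.7 8 0 -0.004 0.004" --pt "0 5 0 8 0 0 0" --pt "0 4 0 8 0 0 0" --pt "0 2 0 6 0 0 0" --pt "0 0 0 0 0 0 0" --pt "0 0 0 0 0 0 0"

```text
time: 7.0
tool_pos: [594.6, 198.0, 108.1]
tcp_rot: [180.0, 17.7, -19.3]
ft_force: [-0.1, 0.5, -1.8]
finger_gap: 12.8
```

```bash
python3 -c "
from h import *
report(); goto((-50,0,30),18)"
```

```text
t 7.0 tip [-51.1   0.2  38.7] cen [4.60e+00 1.00e-01 1.01e+02] rot [180.   17.7 -19.3] F [ 0.3 -0.4 -1.8] gap 12.8
-> shift [ 1.7 -0.2  8.6] turn [-0.    -0.    -0.001]
```

servo_tool --pt "0 1 0 5 0 0 0" --pt "0 2 0 5 0 0 0" --pt "0 1 0 4 0 0 0" --pt "0 0 0 0 0 0 0" --pt "0 0 0 0 0 0 0"

```text
time: 7.5
tool_pos: [594.5, 198.3, 92.8]
tcp_rot: [-180.0, 17.6, -19.3]
ft_force: [-0.8, 0.2, -2.4]
finger_gap: 12.7
```

```bash
python3 -c "
from h import *
report(); goto((-52,0,16),18)"
```

```text
t 7.5 tip [-50.9  -0.1  23.4] cen [ 4.9 -0.1 85.8] rot [-180.    17.6  -19.3] F [ 0.8  0.1 -2.4] gap 12.7
-> shift [3.4 0.1 6.7] turn [-0.    -0.001 -0.   ]
```

Next I'll lower it gently to touch the floor and learn the height.

servo_tool --pt "0 1 0 2 0 0 0" --pt "0 1 0 2 0 0 0" --pt "0 0.6 0 2 0 0 0" --pt "0 0.5 0 1.5 0 0 0"

```text
time: 7.9
tool_pos: [595.8, 198.5, 87.3]
tcp_rot: [-179.9, 17.6, -19.3]
ft_force: [-5.7, -1.7, 12.2]
finger_gap: 12.8
```

```bash
python3 -c "
from h import *
report()"
```

```text
t 7.9 tip [-52.1  -0.8  18. ] cen [ 3.7 -0.7 80.3] rot [-179.9   17.6  -19.3] F [ 4.9  3.5 12.2] gap 12.8
```

```bash
sed -i 's/^TIP=.*/TIP=np.array([65.2,-1.8,55.3]); CEN=np.array([-6.8,-1.8,12.8])/' h.py; python3 -c "
from h import *
report(); goto((-66,0,16.5),17);"
```

```text
t 7.9 tip [-50.9  -0.8  14.9] cen [ 5.  -0.7 77.2] rot [-179.9   17.6  -19.3] F [ 4.9  3.5 12.2] gap 12.8
-> shift [13.1  0.7 -5.1] turn [-0.002  0.015  0.   ]
```

servo_tool --pt "0 0 0.5 -2.5 0 0 0" --pt "0 3.5 0.2 -1.3 0 0.005 0" --pt "0 3.5 0 -1.3 0 0.005 0" --pt "0 3.5 0 -1.3 0 0.005 0" --pt "0 3 0 -0.5 0 0 0" --pt "0 0 0 0 0 0 0"

```text
time: 8.5
tool_pos: [610.4, 192.4, 89.1]
tcp_rot: [-179.9, 16.7, -19.3]
ft_force: [-0.9, -0.3, -2.0]
finger_gap: 12.8
```

Run:
```python
from h import *
report(); goto((-68,0,16),15)
im,s=snap('wrist','w5.png')
cv2.imwrite('pics/w5v.png',cv2.resize(im[0:300,100:450],None,fx=2,fy=2))
```

```text
t 8.5 tip [-67.7   0.1  17.4] cen [-11.    0.2  78.8] rot [-179.9   16.7  -19.3] F [ 0.7  0.6 -2. ] gap 12.8
-> shift [-1.2 -0.2  3.6] turn [-0.001  0.035  0.   ]
```

View pics/w5v.png

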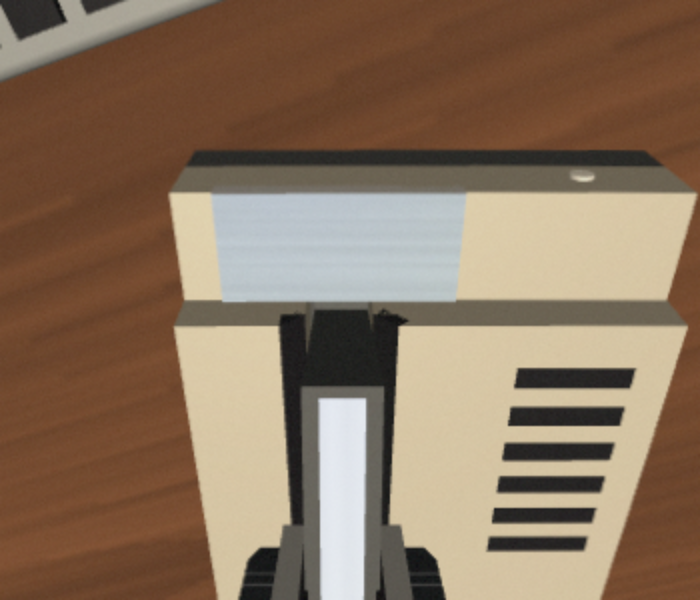

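The toe now sits under the keeper edge (view row 300), and the cartridge is centred in the slot (341 against the keeper's 339.5). Step 1's pose is met, so I'll level it about the toe.

```bash
cat >> h.py <<'E'
def seq(wps):
    s=dict(sense()); Rd,O=dockframe(); yaw=np.degrees(np.arctan2(Rd[1,0],Rd[0,0]))-180
    for tip,th in wps:
        goto(tip,th,s); e=[180,th-.3,yaw]; Rg=Ro.from_euler('xyz',e,degrees=True).as_matrix()
        s['tool_pos']=O+Rd@np.array(tip,float)-Rg@TIP; s['tcp_rot']=np.array(e)
E
python3 -c "
from h import *
seq([((-68.5,0,16.5),14.5),((-69,0,16),12),((-69.5,0,16),9.5),((-70,0,16),7),((-70.7,0,16),4.5),((-71.2,0,15.5),2.2),((-71.7,0,15),0)])"
```

```text
-> shift [-1.2 -0.2  3.5] turn [-0.001  0.044  0.   ]
-> shift [-1.7 -0.   3.3] turn [0.    0.044 0.   ]
-> shift [-1.9  0.   2.8] turn [-0.     0.044  0.   ]
-> shift [-1.9  0.   2.8] turn [ 0.     0.044 -0.   ]
-> shift [-1.7 -0.   2.8] turn [ 0.     0.044 -0.   ]
-> shift [-1.6  0.   3.1] turn [0.   0.04 0.  ]
-> shift [-1.6  0.   3. ] turn [-0.     0.038  0.   ]
```

servo_tool --pt "0 -1.2 -0.2 2.5 0 0.044 0" --pt "0 -1.7 0 2.8 0 0.044 0" --pt "0 -1.9 0 2.6 0 0.044 0" --pt "0 0 0 0 0 0 0"

```text
time: 8.95
tool_pos: [604.9, 194.3, 82.1]
tcp_rot: [-179.9, 8.8, -19.3]
ft_force: [-0.4, 0.8, -2.1]
finger_gap: 12.8
```

```bash
python3 -c "
from h import *
report()
seq([((-70,0,16),7),((-70.7,0,16),4.5),((-71.2,0,15.5),2.2),((-71.7,0,15),0)])"
```

```text
t 8.95 tip [-71.3   0.2  17.4] cen [-6.7  0.2 70.5] rot [-179.9    8.8  -19.3] F [ 0.6 -0.6 -2.1] gap 12.8
-> shift [-3.1 -0.2  4.1] turn [-0.002  0.037 -0.001]
-> shift [-1.7 -0.   2.8] turn [ 0.     0.044 -0.   ]
-> shift [-1.6  0.   3.1] turn [0.   0.04 0.  ]
-> shift [-1.6  0.   3. ] turn [-0.     0.038  0.   ]
```

servo_tool --pt "0 -2.5 -0.2 3.5 0 0.037 0" --pt "0 -2 0 2.8 0 0.044 0" --pt "0 0 0 0 0 0 0"

```text
time: 9.25
tool_pos: [600.5, 196.1, 77.2]
tcp_rot: [-179.9, 4.2, -19.4]
ft_force: [-0.2, 0.1, -2.4]
finger_gap: 12.5
```

```bash
python3 -c "
from h import *
report()
seq([((-71.3,0,15.5),2.2),((-71.7,0,15),0)])"
```

```text
t 9.25 tip [-71.6  -0.   17.3] cen [-2.9 -0.  65. ] rot [-179.9    4.2  -19.4] F [ 0.2 -0.1 -2.4] gap 12.5
-> shift [-2.3 -0.   4.5] turn [-0.002  0.04  -0.001]
-> shift [-1.7  0.   3. ] turn [-0.     0.038  0.   ]
```

servo_tool --pt "0 -2 0 3.8 0 0.037 0" --pt "0 -1.7 0 2.7 0 0.035 0" --pt "0 0 0 0 0 0 0"

```text
time: 9.55
tool_pos: [597.8, 196.8, 71.9]
tcp_rot: [-179.9, 0.2, -19.4]
ft_force: [-0.4, -0.1, -2.3]
finger_gap: 12.9
```

```bash
python3 -c "
from h import *
report()
seq([((-72,0,15),0)])"
```

```text
t 9.55 tip [-72.8   0.2  16.4] cen [-0.9  0.1 59.1] rot [-179.9    0.2  -19.4] F [ 0.3  0.2 -2.3] gap 12.9
-> shift [-1.3 -0.2  1.9] turn [-0.002  0.008 -0.003]
```

Nearly home with no contact forces. I'll press down lightly.

servo_tool --pt "0 -0.8 -0.2 1.8 0 0.008 0" --pt "0 0 0 1.5 0 0 0" --pt "0 0 0 1 0 0 0" --pt "0 0 0 0.5 0 0 0"

```text
time: 9.95
tool_pos: [599.3, 197.4, 71.2]
tcp_rot: [-179.8, -0.1, -19.5]
ft_force: [-6.1, -0.0, 4.0]
finger_gap: 12.8
```

```bash
python3 -c "
from h import *
report()"
```

```text
t 9.95 tip [-74.3  -0.8  16.1] cen [-2.3 -1.  58.4] rot [-1.798e+02 -1.000e-01 -1.950e+01] F [5.8 2.  4. ] gap 12.8
```

servo_tool --pt "0 -1.5 0.5 0.5 0 0 0" --pt "0 -0.7 0 1 0 0 0" --pt "0 0 0 1.5 0 0 0" --pt "0 0 0 1.5 0 0 0"

```text
time: 10.35
tool_pos: [599.0, 197.8, 70.9]
tcp_rot: [-179.7, -0.2, -19.5]
ft_force: [-10.6, -1.7, 13.9]
finger_gap: 12.6
```

```bash
python3 -c "
from h import *
report()"
```

```text
t 10.35 tip [-74.   -1.1  15.9] cen [-1.9 -1.2 58.1] rot [-179.7   -0.2  -19.5] F [ 9.5  5.1 13.9] gap 12.6
```

Force is rising with no further motion, so it's bottomed out, level and within tolerance. I'll release, retract upward and look.

servo_tool --pt "50 0 0 0 0 0 0" --pt "50 0 0 0 0 0 0" --pt "50 0 0 0 0 0 0" --pt "50 0 0 -15 0 0 0" --pt "50 0 0 -40 0 0 0" --pt "50 0 0 -40 0 0 0" --pt "50 -25 0 -30 0 0 0" --pt "50 -20 0 0 0 0 0" --pt "50 0 0 0 0 0 0" --pt "50 0 0 0 0 0 0"

```text
time: 11.35
tool_pos: [556.2, 212.1, 206.2]
tcp_rot: [-179.5, -0.3, -19.6]
ft_force: [-0.4, -0.4, -0.6]
finger_gap: 50.0
```

Run:
```python
from h import *
im,s=snap('wrist','w6.png'); print(s['time'],s['tool_pos'].round(1),s['tcp_rot'].round(2),s['joint_pos'].round(0))
C=cam('wrist',s); Rd,O=dockframe()
P=lambda L:proj(C,[O+Rd@np.array(p,float) for p in L]).round(1).tolist()
print('plate top corners',P([(-58,-7,100),(-58,7,100),(44,7,100),(44,-7,100)]))
print('shoulder top',P([(60,-7,48),(60,7,48)]),'knob top',P([(54,64,81)]),'housing',P([(80,-40,50),(80,85,50),(-62,85,50)]))
hsv=cv2.cvtColor(im,cv2.COLOR_BGR2HSV); m=cv2.inRange(hsv,(0,0,190),(180,40,255))
for r in rect(m,C,100,300): 
    k=Rd.T@(np.r_[r[0],0]-O); print(r,'dock',k.round(1))
cv2.imwrite('pics/w6v.png',cv2.resize(im[0:300,80:430],None,fx=2,fy=2))
```

```text
11.35 [556.2 212.1 206.2] [-179.51   -0.35  -19.63] [ 16.   7.  89.   0.  84. 125.]
plate top corners [[260.0, 72.3], [281.1, 72.1], [280.7, 216.6], [262.1, 216.6]]
shoulder top [[264.2, 213.2], [279.6, 213.1]] knob top [[350.4, 219.7]] housing [[228.6, 234.4], [364.5, 234.1], [378.3, 68.9]]
(array([433.8, 237.8]), array([47.5, 21.5]), np.float32(72.6), (265, 332, 56, 22)) dock [160.5  17.5   0. ]
(array([543. , 185.5]), array([33.8, 18.3]), np.float32(70.6), (290, 200, 46, 24)) dock [40.2 30.8  0. ]
(array([476.1,  40.3]), array([56.4, 51.3]), np.float32(33.4), (484, 196, 69, 66)) dock [ 55.4 189.9   0. ]
(array([599.5, 199.5]), array([ 7.8, 97.8]), np.float32(160.6), (264, 73, 12, 140)) dock [-8.5 -1.1  0. ]
(array([626. , 171.2]), array([97.9, 76.4]), np.float32(70.4), (223, 34, 151, 119)) dock [-42.9  16.9   0. ]
```

View pics/w6v.png

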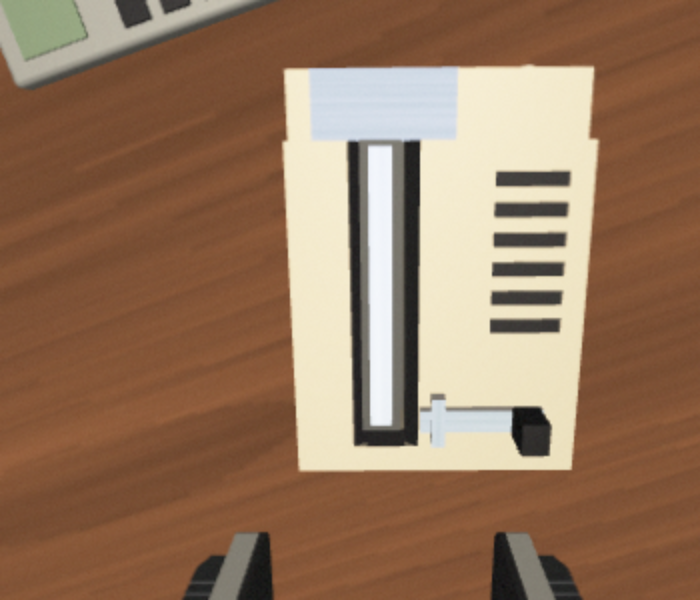

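The cartridge is home: its label centre measures dock (-8.5, -1.1) against a nominal (-7, 0), and it is parallel to the slot. The latch is still open, with the knob at view pixel (532,435). Next I'll close the fingers, go to the knob's +y side and push.

servo_tool --pt "0 -8 45 0 0 0 0" --pt "0 -9 47 0 0 0 0" --pt "0 0 0 0 0 0 0" --pt "0 0 0 35 0 0 0" --pt "0 0 0 40 0 0 0" --pt "0 0 0 30 0 0 0" --pt "0 0 0 15 0 0 0" --pt "0 0 0 0 0 0 0" --pt "0 0 0 0 0 0 0"

```text
time: 12.3
tool_pos: [509.6, 126.3, 75.0]
tcp_rot: [-179.8, 0.1, -19.9]
ft_force: [1.1, 0.0, 0.5]
finger_gap: -0.1
```

```bash
cat >> h.py <<'E'
def tcp():
    s=sense(); Rd,O=dockframe(); print('t',round(s['time'],2),'tcp dock',(Rd.T@(s['tool_pos']-O)).round(1),s['tcp_rot'].round(1),'F',(Rd.T@s['ft_force']).round(1),'gap',round(s['finger_gap'],1))
E
python3 -c "
from h import *
tcp()"
```

```text
t 12.3 tcp dock [52.2 97.7 75. ] [-1.798e+02  1.000e-01 -1.990e+01] F [-1.  -0.4  0.5] gap -0.1
```

servo_tool --pt "0 -1.5 0 7 0 0 0" --pt "0 0 -8 0 0 0 0" --pt "0 0 -8 0 0 0 0" --pt "0 0 -6 0 0 0 0" --pt "0 0 -5 0 0 0 0" --pt "0 0 -5 0 0 0 0"

```text
time: 12.9
tool_pos: [522.7, 159.6, 71.6]
tcp_rot: [-179.7, -0.1, -19.9]
ft_force: [-0.9, -1.7, -0.6]
finger_gap: 0.1
```

```bash
python3 -c "
from h import *
tcp()"
```

```text
t 12.9 tcp dock [50.8 61.9 71.6] [-1.797e+02 -1.000e-01 -1.990e+01] F [ 0.2  1.9 -0.6] gap 0.1
```

servo_tool --pt "0 -1.5 -4 -1 0 0 0" --pt "0 -0.5 -3 -1 0 0 0" --pt "0 0 -2 0 0 0 0" --pt "0 0 -2 0 0 0 0"

```text
time: 13.3
tool_pos: [525.5, 172.4, 74.7]
tcp_rot: [-179.6, -0.2, -19.8]
ft_force: [0.6, -0.4, -0.6]
finger_gap: -0.1
```

```bash
python3 -c "
from h import *
tcp()"
```

```text
t 13.3 tcp dock [52.3 48.9 74.7] [-179.6   -0.2  -19.8] F [-0.7  0.2 -0.6] gap -0.1
```

servo_tool --pt "0 0 -2 0.5 0 0 0" --pt "0 0 -2 0 0 0 0" --pt "0 0 -2 0 0 0 0"

```text
time: 13.6
tool_pos: [526.2, 173.7, 74.6]
tcp_rot: [179.8, -0.1, -19.9]
ft_force: [-5.6, -11.7, 7.7]
finger_gap: 0.1
```

Run:
```python
from h import *
tcp(); im,s=snap('wrist','w7.png'); cv2.imwrite('pics/w7v.png',cv2.resize(im[60:400,100:500],None,fx=1.7,fy=1.7))
```

```text
t 13.6 tcp dock [52.2 47.4 74.6] [ 1.798e+02 -1.000e-01 -1.990e+01] F [ 1.5 12.9  7.7] gap 0.1
```

View pics/w7v.png

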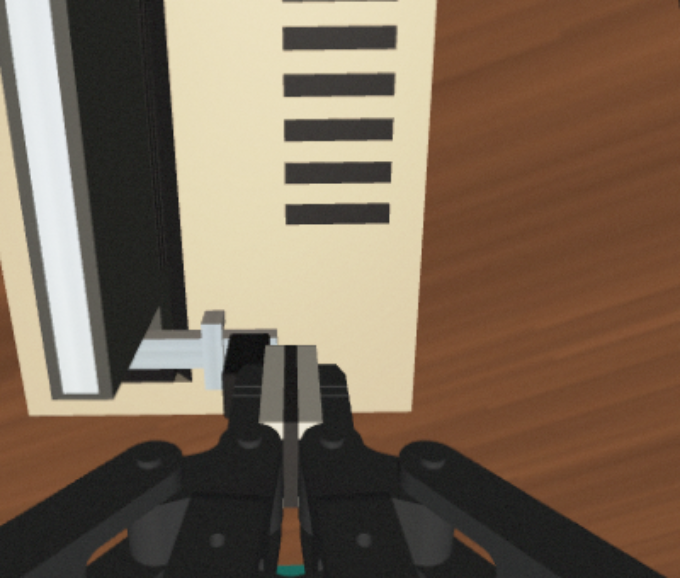

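Force jumped to 13 N at TCP y 47, which is the end stop, and the bar runs behind the plate over the shoulder. I'll back off and do a final check.

servo_tool --pt "0 0 8 0 0 0 0" --pt "0 0 15 0 0 0 0" --pt "0 0 10 -20 0 0 0" --pt "0 0 0 -40 0 0 0" --pt "0 0 0 -45 0 0 0" --pt "0 -20 -30 -30 0 0 0" --pt "0 -25 -20 0 0 0 0" --pt "0 0 0 0 0 0 0" --pt "0 0 0 0 0 0 0"

```text
time: 14.55
tool_pos: [486.2, 200.8, 213.2]
tcp_rot: [179.9, 0.0, -20.1]
ft_force: [-0.5, -0.4, -0.6]
finger_gap: -0.1
```

Run:
```python
from h import *
tcp(); im,s=snap('wrist','w8.png'); C=cam('wrist',s); Rd,O=dockframe()
P=lambda L:((proj(C,[O+Rd@np.array(p,float) for p in L])-[60,0])*2).round(0).tolist()
print('knob top @0,@26,@30',P([(54,64,81),(54,38,81),(54,34,81)]))
hsv=cv2.cvtColor(im,cv2.COLOR_BGR2HSV); m=cv2.inRange(hsv,(0,0,190),(180,40,255))
for r in rect(m,C,100,300): print(r,'dock',(Rd.T@(np.r_[r[0],0]-O)).round(1))
cv2.imwrite('pics/w8v.png',cv2.resize(im[0:300,60:410],None,fx=2,fy=2))
```

```text
t 14.55 tcp dock [ 98.9  35.1 213.2] [179.9   0.  -20.1] F [ 0.4  0.6 -0.6] gap -0.1
knob top @0,@26,@30 [[496.0, 280.0], [429.0, 281.0], [419.0, 281.0]]
(array([458.6,  37.8]), array([57.1, 52.8]), np.float32(9.8), (453, 127, 74, 74)) dock [ 71.1 198.    0. ]
(array([591. , 202.2]), array([ 8.5, 79.9]), np.float32(160.5), (207, 0, 19, 127)) dock [ 0.4 -0.8  0. ]
(array([569.3, 182.6]), array([103.9, 109.2]), np.float32(160.9), (173, 0, 161, 167)) dock [14.4 24.8  0. ]
```

View pics/w8v.png

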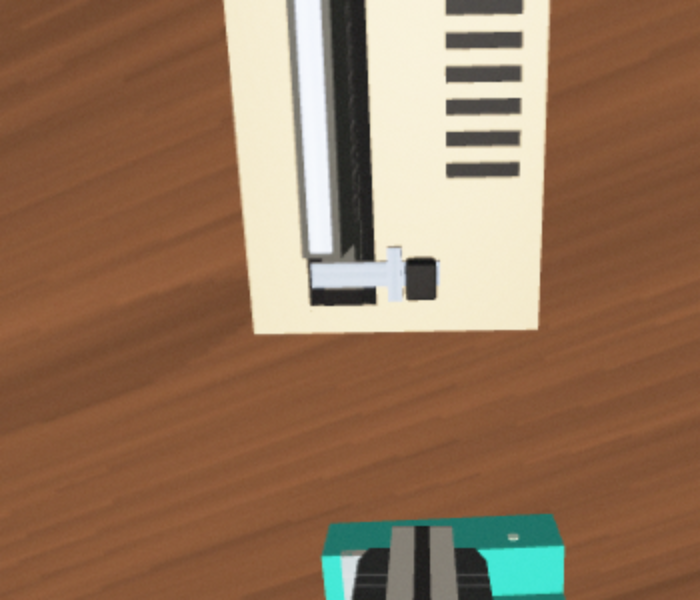

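The bar now spans the slot over the shoulder. The knob is at view pixel (421,279), matching the prediction for a latch of 0.030 (419,281). The arm is clear, so I'll hand in.

```bash
python3 -c "
from bench import hand_in; print(hand_in())"
```

```text
the job is handed in; nothing more can be done
None
```

The long cartridge is home in the grey dock and the latch is pushed across over its shoulder. I handed the job in at about 14.6 s; the hand-in gives no verdict.

**Loading:** I took the cartridge from the stand's right well and tilted it about 17.5° toe-down. I tucked its toe under the keeper and levelled it about the toe. I then pressed it down until it stopped moving, at 14 N vertical with side forces of about 10 N and 5 N, and pushed the latch with closed fingers.

**Last checks:**
- **Cartridge position:** after release it measured about 1.5 mm towards the keeper and 1 mm to the side. The final picture gave -1.8 mm and -0.8 mm. Both are within the 4.5 and 4 mm limits, and it was parallel to the slot within 0.3°.
- **Cartridge height:** before release, height from the tool pose was 58.1 mm against 57.5 mm nominal. I did not measure it separately after that.
- **Latch:** the push met its end stop at 13 N. In the final picture the knob sits where a latch value of about 29–30 mm puts it, with the bar over the shoulder.
- **Arm:** it was clear of everything, with no contact force.

**Not checked or disagreeing:**
- I did not photograph the stand or the other desk items again. No unexpected force showed on the way.
- My camera estimate of where the toe sat in the gripper was 1.5–3 mm off. I corrected it from a close look at the slot and from touching the floor.

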